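# Run the stone carriage home and latch it

### The arm

A 6-joint arm with a two-finger parallel gripper is mounted at the origin on the work surface. World frame = base frame: x ahead of the robot, y to its left, z up, the work surface at z = 0. Lengths are in m, angles in rad, forces in N, time in s.
With the tool pointing down it reaches from about 0.35 to 0.95 m from the base axis. Payload 17.4 kg.
Tool frame: the origin (TCP) lies on the mounting face of the last link; the fingertips stand 186 mm ahead of it and the grasp point (between the pads) lies r.grip_depth ahead of it (r.grip_depth is the distance from the TCP to the grasp point, in m); z points along the fingers, y is the line along which they close (so a half turn about z gives the same grasp; the last joint's range is limited). The gripper opens to 93 mm and grips with 3 to 60 N. Pads are 15 mm wide; open, the fingers measure 128 mm over their backs; the gripper's body (75 mm by 188 mm) begins 65 mm behind the grasp point.
Start: joints at [-1.213, 0.116, 1.442, -0, 1.584, -0.038], TCP at [0.26, -0.623, 0.405] pointing down, gripper open.
Joint ranges: [-2.83, 2.83], [-0.83, 2.19], [0.07, 2.5], [-1.14, 4.28], [0.01, 3], [-2.97, 2.97]. Speed limits (rad/s): [1.89, 1.89, 2.22, 3.14, 3.14, 3.14].

### API

Orientations are given as a 3x3 rotation matrix whose columns are the frame's x, y, z axes.
In Python, from cell import r gives the robot as it stands. The module is installed in compiled form; this text tells all that it offers.
- The arm moves only by the tool arm_command, never from a script. Its argument "motion" is one flat list of numbers, 5 for each row, row after row: the closure, from -1 (fully open) to 1 (shut), so that 0 is half open, then the shift along the world's x, y, z in cm, then the turn about the world's z in units of 6 degrees (1.0 is 6 degrees). In form: [fingers, tx, ty, tz, spin, fingers, tx, ty, tz, spin, ...]. A call has 1 to 12 rows; each row is the pose to reach, as a shift and turn from the pose commanded when the call began; what a row does not reach only later rows make up. A row lasts 1/10 s, in which the tool goes at most 50 mm and 8.59 degrees, less where a joint would pass 70% of its speed; a pose out of reach is approached as far as the arm can. A call with a gripper value outside its range is refused whole. The fingers move at their own pace and stop on an object; "grip_force" is the grip in N (left out, the last holds). Time passes only in rows, so rows that repeat a pose let the fingers close. It gives the time, the measured TCP pose, the force, the opening and the grip force at its end, in the units of the state.
- r.observe(): the state, without advancing time (a new reading comes with each control period).
- r.snapshot(name): name is "scene" or "top"; returns a dict with "color" (480x640x3 uint8, blue, green, red), "depth" (480x640 float32, m along the optical axis (not along the pixel's ray), 0 where there is no reading), "fx", "fy", "cx", "cy" (pixels), "rvec" (rotation vector, rad) and "tvec" (3), from world to camera coordinates, as OpenCV has them. Camera axes: x right, y down, z forward; pixel columns grow to the right and rows downward; lengths in m; the calibration is good to about 2 mm. A picture is of the moment at which its call begins.
- r.sign_off(): hands the job in; it is judged then, once.
Trained networks look in a picture, given as the dict that the camera call returned (one of the last four; its "shot" number tells which), for a name from the list of things; names that differ only in an ending like _2 or _b are one class to them, and where a whole thing is asked for, a point or a joint stands for the part that bears it (a point fixed in the world has none). Each returns a list of dicts, best first, with "confidence" (0 to 1); they miss things now and then, are a little off and sometimes report something else, mostly with a low value. They report only what shows in the picture. A call takes as long as a camera call. They do not tell look-alikes from the thing itself.
- r.cut_out(query, picture): "pixels" (480x640 bool, what is visible of it).
- r.mark_of(query, picture): "point" ([x, y, z] in m, in world coordinates, good to about 4 mm: a listed point, or the origin of a listed thing).
The state is a dict: "clock": time; "q": joint angles; "joint_velocities": joint speeds; "effort": joint torques, N m; "position": TCP position; "tool_rot": TCP orientation; "force": force on the tool from outside, world axes, zero at the start; "torque": the same for the moment, N m; "opening": finger opening in m; "grip_force": force on a finger pad.
Only numpy, scipy, OpenCV 4.12 (cv2) and the standard library are available. Lean on these libraries where they do the work, as an engineer would, in place of code of your own. Each camera call takes 0.05 s, during which the arm holds its last target. There are 200 camera calls.

### The job

Push the stone carriage along its channel until it is fully home against the end stop by the grinding wheel, then swing the latch fully closed across the channel behind it. The carriage twists and wedges between the rails if it is pushed off its centre line, so never force it: if it sticks, back off and push again nearer the middle. Leave everything else on the bench where it is.

Things in the scene. Friction and masses are not known exactly. Their poses are not given: they have to be found in the camera images.
- track: fixed steel guide channel. Origin on the bench under its middle; x = slide direction, towards the end stop and the grinding head (up to 210 mm high, from x = 270 mm on); y = to the left of that, the latch side, far from the robot. Floor 8 mm above the bench, back end open (x = -220 mm). Two rails 16 mm thick, top 30 mm above the bench, at y = +85 and -85 mm, 154 mm between them, x = -220 to 210 mm
- stop_face (a point): middle of the end stop's face, on the channel's centre line, 200 mm along the track's x, 28 mm above the bench; the stop is 48 mm high and spans the channel; axes as the track's
- carriage: loose aluminium carriage with a flat reddish stone on it: 56 mm along the channel (x, towards the stop), 150 mm wide (2 mm play to each rail), 36 mm high, 0.5 to 1 kg. Origin: centre of its underside, 8 mm above the bench; home = 28 mm short of the stop's face. Slides with 1 to 5 N pushed within 10 mm of its centre line; pushed 40 mm or more off it, it wedges and stays
- carriage_back (a point): centre of the carriage's flat back face (where to push), 18 mm above the channel floor; the face is 150 mm wide and 36 mm high; axes as the carriage's
- latch (a joint): angle of the swing latch, rad: 0 = bar straight back along the left rail, away from the stop; negative = swung outward; +1.571 (mechanical limit) = closed, straight across the channel, 6 mm behind the home carriage. Turns anticlockwise seen from above to close, stays where left, takes under 1 N at the post. Cannot close on a carriage that is not home
- latch_pivot (a point): the latch's vertical pivot axis, above the left rail, 132 mm along the track's x and 86 mm along its y, 36 mm above the bench; axes as the track's
- latch_post (a point): the latch's upright round black post, 75 mm from the pivot, 14 mm across, from 41 to 78 mm above the bench (this point 66 mm). The steel bar under it is 12 mm wide, 31 to 41 mm above the bench, and reaches 7 mm past the post. x axis: from the post to the pivot
- oil_bottle: small round bottle with black cap, 52 mm across, 150 mm tall, stands beyond the channel; origin under its centre; leave it alone
- brush: hand brush, 200 mm long, lies beyond the channel, along it; origin under its middle; leave it alone
- knife: kitchen-size knife with dark wooden handle, 290 mm long, 20 mm high, lies on the robot's side of the channel; origin under the joint of handle and blade; leave it alone
- wrench: steel wrench, 160 mm long, lies beyond the channel near its stop end; origin under its middle; leave it alone
- spare_wheel: grey grinding wheel lying flat, 124 mm across, 25 mm high, behind the open end of the channel; origin under its centre; leave it alone
- belt_roll: open brown ring (rolled abrasive belt), 100 mm across, 50 mm high, stands beyond and behind the open end of the channel; origin under its centre; leave it alone
- stone: loose grey sharpening stone, 150 x 50 x 25 mm, lies behind the open end of the channel; origin under its centre; leave it alone
Mind the look-alikes: they are no part of the job. What is meant by the carriage is not blue, and is the smaller of those in its own colour.

How it is judged:
On the way, in this order (a step that is already met when the one before it is completed fails the run):
1. the carriage is home against the end stop, latch still open (x of carriage in the frame of track above 0.165 m and value of joint latch below 0.9 rad), for 0.2 s.
2. the latch is swung closed behind it (x of carriage in the frame of track above 0.165 m and value of joint latch above 1.42 rad), for 0.2 s.
At the end, for the whole second after the job is handed in: The carriage lies flat in the channel, at rest, home within 7 mm of the end stop, and the latch is closed across the channel behind it (joint above 1.42 rad) (all of step 2 and z of carriage in the frame of track below 0.012 m and angle between carriage's own z axis and vertical below 0.08 rad and linear speed of carriage below 0.01 m/s); the robot touches nothing.
It fails at once if the carriage is forced: the robot presses on it with more than 80 N (contact force between any of the fingers, the arm and carriage above 80 N).
It fails at once if another thing on the bench is shifted by more than 30 mm (distance of any of oil_bottle, brush, knife, wrench, spare_wheel, belt_roll, stone from where it was at the start of the episode above 0.03 m).
It also fails if it takes over 54 s, if anything falls off the work surface, if the arm or the gripper's body presses on something with over 40 N, if the wrist force passes 120 N, or if a joint passes its speed limit or range.

## Working session

There is one attempt and no reset: what is moved stays moved. The work goes in short steps, Python scripts to look and compute and a tool call to move; the robot and the scene stay as the last step left them, time stands still between calls to the robot, and variables do not carry over. Pictures are saved under pics/ and viewed, at most 10 in all, crops included, and the job is handed in when it is done.

Besides the shell and the picture viewer there is one more tool, called after "Call:" by a JSON object that holds its "op" and its "data", one argument or row to a line. arm_command: Moves the arm, as the interface text tells. Its arguments: {"type":"object","properties":{"motion":{"type":"array","items":{"type":"number"}},"grip_force":{"type":"number"}},"required":["motion"]}

```bash
mkdir -p pics
cat > h.py <<'E'
import numpy as np,cv2
from cell import r
def world(p,u,v,d=None):
    R=cv2.Rodrigues(np.array(p["rvec"],float))[0];d=p["depth"][int(v),int(u)] if d is None else d
    c=np.array([(u-p["cx"])/p["fx"]*d,(v-p["cy"])/p["fy"]*d,d]);return R.T@(c-np.ravel(p["tvec"]))
def pix(p,X):
    return cv2.projectPoints(np.array([X],float),np.array(p["rvec"],float),np.array(p["tvec"],float),np.array([[p["fx"],0,p["cx"]],[0,p["fy"],p["cy"]],[0,0,1]]),None)[0].ravel()
E
python3 - <<'E'
from h import *
np.set_printoptions(precision=3,suppress=True)
for n in("scene","top"):
    p=r.snapshot(n);cv2.imwrite(f"pics/{n}1.png",p["color"])
    for q in("track","stop_face","carriage","carriage_back","latch_pivot","latch_post","oil_bottle","knife","stone","spare_wheel"):
        for m in r.mark_of(q,p)[:4]:print(n,q,round(m["confidence"],2),np.array(m["point"]),pix(p,m["point"]).round())
print(r.grip_depth,r.observe())
E
```

```text
scene track 0.85 [ 0.544 -0.003 -0.003] [241. 286.]
scene track 0.34 [ 0.749  0.166 -0.002] [367. 323.]
scene stop_face 0.6 [ 0.571 -0.202  0.029] [139. 322.]
scene stop_face 0.55 [ 0.691  0.254 -0.001] [388. 287.]
scene carriage 0.81 [0.531 0.094 0.01 ] [282. 262.]
scene carriage 0.63 [ 0.824  0.022 -0.004] [319. 390.]
scene carriage 0.61 [ 0.341  0.51  -0.   ] [389. 174.]
scene carriage_back 0.89 [0.525 0.12  0.028] [291. 250.]
scene carriage_back 0.58 [0.351 0.546 0.023] [403. 165.]
scene carriage_back 0.56 [0.813 0.049 0.022] [330. 369.]
scene latch_pivot 0.65 [ 0.642 -0.122  0.037] [194. 330.]
scene latch_post 0.93 [ 0.677 -0.058  0.067] [235. 318.]
scene oil_bottle 0.8 [ 0.748  0.165 -0.001] [367. 323.]
scene knife 0.9 [ 0.412 -0.044 -0.   ] [201. 254.]
scene stone 0.7 [0.386 0.285 0.003] [326. 204.]
scene spare_wheel 0.69 [0.525 0.306 0.001] [364. 233.]
top track 0.73 [ 0.543 -0.002 -0.002] [388. 264.]
top stop_face 0.71 [ 0.567 -0.196  0.027] [467. 251.]
top carriage 0.88 [0.537 0.095 0.011] [350. 267.]
top carriage 0.74 [0.341 0.51  0.001] [184. 351.]
top carriage 0.65 [ 0.8
[... 541 characters left out ...]
 0.305 -0.001] [267. 276.]
top stone 0.94 [0.39  0.284 0.002] [276. 328.]
top stone 0.37 [ 0.678 -0.056  0.064] [411. 206.]
top spare_wheel 0.98 [0.522 0.302 0.002] [268. 275.]
0.1673 {'clock': 1.1, 'q': array([-1.213,  0.116,  1.442, -0.   ,  1.584, -0.038]), 'joint_velocities': array([-0.   ,  0.001,  0.001, -0.   , -0.002, -0.   ]), 'effort': array([  0.001, -72.102, -62.277,   0.078,   0.018,  -0.   ]), 'position': array([ 0.26 , -0.623,  0.405]), 'tool_rot': array([[ 0.923,  0.386, -0.   ],
       [ 0.386, -0.923,  0.   ],
       [-0.   , -0.   , -1.   ]]), 'force': array([ 0.042, -0.189,  0.178]), 'torque': array([0.028, 0.017, 0.006]), 'grip_force': 0.0, 'opening': 0.0929598052476845}
```

View pics/scene1.png

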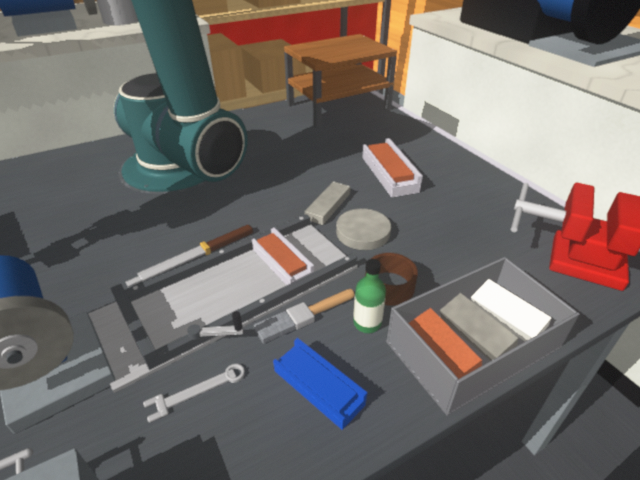

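View pics/top1.png

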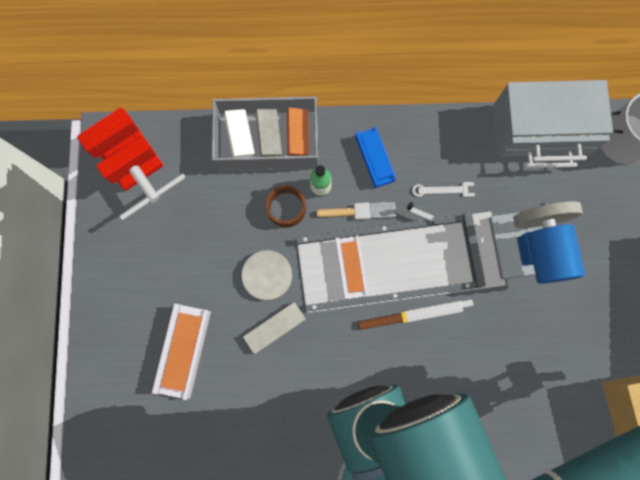

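Top picture: a white carriage with an orange stone lies in the channel at about (350,267). The look-alikes are the larger white one with an orange stone at (182,351) and the blue one at (375,158). The orange stone in the box at (298,131) is also similar. I choose (350,267): it isn't blue and is the smaller of its colour. The latch post is near (411,205), swung outward.

Run:
```python
import cv2
a=cv2.imread("pics/top1.png")[180:330,280:520];cv2.imwrite("pics/crop1.png",cv2.resize(a,None,fx=3.3,fy=3.3,interpolation=cv2.INTER_CUBIC))
```

```text
(no output)
```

View pics/crop1.png

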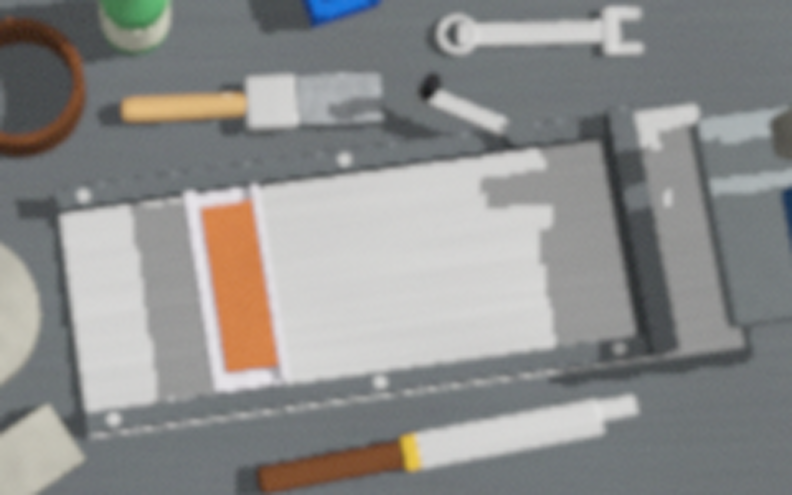

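Call:
{"op": "arm_command", "data": {
  "motion": [1,1.6,4.7,0,1.2,1,3.2,9.4,0,2.4,1,4.8,14.1,0,3.6,1,6.4,18.8,0,4.8,1,8,23.5,0,6,1,9.6,28.2,0,7.2,1,11.2,32.9,0,8.4,1,12.8,37.6,0,9.6,1,14.4,42.3,0,10.8,1,16,47,0,12.4,1,17.5,51.7,0,12.4,1,17.5,51.7,0,12.4]
}}

```text
clock: 2.3
position: [0.4361, -0.1013, 0.405]
tool_rot: [[-0.13, 0.992, 0.001], [0.992, 0.13, 0.001], [0.001, 0.001, -1.0]]
force: [0.5, -0.8, 0.0]
opening: 0.0022
grip_force: 0.0
```

The crop confirms the small white carriage with the orange stone, between the rails at (237,290). The latch is swung outward, with its black post at (430,88).

Call:
{"op": "arm_command", "data": {
  "motion": [1,1.5,4.5,0,0,1,3,9,0,0,1,4.5,13.5,0,0,1,6,18,0,0,1,7.5,22.5,-2,0,1,8.9,25.8,-6,0,1,8.9,25.8,-10,0,1,8.9,25.8,-14,0,1,8.9,25.8,-17,0,1,8.9,25.8,-17,0]
}}

```text
clock: 3.3
position: [0.5234, 0.1514, 0.2307]
tool_rot: [[-0.123, 0.992, -0.006], [0.992, 0.123, -0.002], [-0.001, -0.006, -1.0]]
force: [0.1, -0.1, 1.0]
opening: 0.0007
grip_force: 0.0
```

Run:
```python
from h import *
np.set_printoptions(precision=4,suppress=True)
L=[]
for n in("scene","top"):
    p=r.snapshot(n);cv2.imwrite(f"pics/{n}2.png",p["color"])
    for q in("track","stop_face","carriage","carriage_back","latch_pivot","latch_post"):
        for m in r.mark_of(q,p)[:2]:print(n,q,round(m["confidence"],2),np.array(m["point"]))
    if n=="top":
        # rail tops: world points z 25..35mm near track
        v,u=np.mgrid[0:480,0:640];d=p["depth"];R=cv2.Rodrigues(np.array(p["rvec"],float))[0]
        c=np.stack([(u-p["cx"])/p["fx"]*d,(v-p["cy"])/p["fy"]*d,d],-1);W=(c-np.ravel(p["tvec"]))@R
        t=np.array([.1253,-.992]);nn=np.array([.992,.1253]);rel=W[...,:2]-[.5435,-.0025];a=rel@t;b=rel@nn
        for s in(1,-1):
            m=(d>0)&(abs(b-s*.085)<.02)&(W[...,2]>.024)&(W[...,2]<.034)&(a>-.21)&(a<.1)
            k=np.polyfit(a[m],b[m],1);print("rail",s,m.sum(),k)
        m=(d>0)&(abs(b)<.08)&(W[...,2]>.036)&(W[...,2]<.052)&(a<0)&(a>-.14)
        print("carr",m.sum(),np.percentile(a[m],[2,50,98]),np.percentile(b[m],[2,50,98]))
```

```text
scene stop_face 0.56 [ 0.5701 -0.2032  0.0252]
scene carriage 0.71 [0.5333 0.0892 0.0104]
scene carriage 0.65 [0.3439 0.5111 0.0018]
scene carriage_back 0.93 [0.8169 0.0499 0.02  ]
scene carriage_back 0.69 [ 0.5725 -0.2083  0.0286]
scene latch_pivot 0.87 [ 0.6498 -0.1225  0.0347]
scene latch_post 0.77 [ 0.6773 -0.0525  0.0664]
top track 0.77 [ 0.5433 -0.003  -0.0009]
top track 0.49 [ 0.6476 -0.1255  0.0431]
top stop_face 0.79 [ 0.5669 -0.1956  0.0249]
top stop_face 0.19 [0.5362 0.0951 0.0074]
top carriage 0.76 [ 0.8242  0.0205 -0.0036]
top carriage 0.71 [0.5373 0.0947 0.007 ]
top carriage_back 0.79 [0.5301 0.1197 0.0299]
top carriage_back 0.74 [0.8139 0.043  0.0169]
top latch_pivot 0.71 [ 0.6438 -0.1239  0.0373]
top latch_pivot 0.62 [0.6774 0.0735 0.0026]
top latch_post 0.73 [ 0.6766 -0.0537  0.063 ]
rail 1 338 [-0.0086  0.0879]
rail -1 338 [-0.0432 -0.0801]
carr 338 [-0.1198 -0.0977 -0.079 ] [-0.0584 -0.0333 -0.0046]
```

Run:
```python
from h import *
np.set_printoptions(precision=4,suppress=True)
p=r.snapshot("top");R=cv2.Rodrigues(np.array(p["rvec"],float))[0];C=-R.T@np.ravel(p["tvec"])
def pl(x,y,z):
    w=R.T@np.array([(280+x/3.3-p["cx"])/p["fx"],(180+y/3.3-p["cy"])/p["fy"],1]);return (C+w*(z-C[2])/w[2])[:2]
L=[pl(83,195,.03),pl(344,159,.03)];Q=[pl(113,418,.03),pl(379,381,.03),pl(619,348,.03)]
print(L,Q,[np.degrees(np.arctan2(*(B-A)[::-1])) for A,B in((L[0],L[1]),(Q[0],Q[2]))],(L[0]+Q[0])/2,(L[1]+Q[1])/2)
print("carriage corners",[pl(x,y,.044) for x,y in((188,193),(258,185),(218,390),(285,380))])
```

```text
[array([0.6069, 0.2066]), array([0.6298, 0.0081])] [array([0.4384, 0.1875]), array([ 0.4609, -0.0105]), array([ 0.4811, -0.19  ])] [np.float64(-83.43073980979128), np.float64(-83.54838423088654)] [0.5226 0.1971] [ 0.5453 -0.0012]
carriage corners [array([0.6038, 0.1275]), array([0.6086, 0.0749]), array([0.456 , 0.1097]), array([0.4622, 0.0602])]
```

Call:
{"op": "arm_command", "data": {
  "motion": [1,0.4,0,-1.3,-0.1,1,0.4,0,-2.4,-0.1,1,0.4,0,-2.4,-0.1,1,0.5,-1,-2.4,-0.1,1,0.6,-1.8,-2.4,-0.1,1,0.7,-2.4,-2.4,-0.1,1,0.7,-3,-2.4,-0.1,1,0.8,-3.6,-2.4,-0.1,1,0.9,-4.2,-2.4,-0.1,1,1,-5,-2.4,-0.1]
}}

```text
clock: 5.05
position: [0.5344, 0.1018, 0.211]
tool_rot: [[-0.113, 0.994, 0.0], [0.994, 0.113, 0.0], [0.0, 0.001, -1.0]]
force: [-0.8, 4.3, 2.2]
opening: 0.0004
grip_force: 1.7
```

```bash
cat > look.py <<'E'
from h import *
import sys
np.set_printoptions(precision=4,suppress=True)
o=np.array([.5453,-.0012]);t=np.array([.1132,-.9936]);nn=np.array([.9936,.1132])
for n in("scene","top"):
    p=r.snapshot(n);cv2.imwrite(f"pics/{n}{sys.argv[1]}.png",p["color"])
    for q in("carriage","carriage_back","latch_post","knife"):
        for m in r.mark_of(q,p)[:2]:X=np.array(m["point"]);print(n,q,round(m["confidence"],2),X,(X[:2]-o)@t,(X[:2]-o)@nn)
s=r.observe();print(s["position"],s["force"],(s["position"][:2]-o)@t,(s["position"][:2]-o)@nn)
E
python3 look.py 3
```

```text
scene carriage 0.78 [ 0.8263  0.0237 -0.0005] 0.007068560000000003 0.28202028000000007
scene carriage 0.72 [ 0.3419  0.5101 -0.0007] -0.53105256 -0.14421908000000006
scene carriage_back 0.98 [0.532  0.0906 0.0272] -0.09271804 -0.002823119999999979
scene carriage_back 0.95 [0.812  0.05   0.0204] -0.020681880000000003 0.2707889600000001
scene latch_post 0.64 [ 0.6761 -0.0526  0.0681] 0.06587760000000001 0.12414440000000003
scene knife 0.63 [ 0.415  -0.0442 -0.0014] 0.02797484 -0.13433368000000004
top carriage 0.79 [0.3435 0.508  0.0007] -0.52878488 -0.14286704
top carriage 0.76 [0.5401 0.0672 0.0077] -0.06855088000000001 0.0025761600000000174
top carriage_back 0.85 [0.3473 0.5439 0.0278] -0.56402496 -0.13502748
top carriage_back 0.63 [0.8154 0.0445 0.0163] -0.0148322 0.2735446
top latch_post 0.5 [0.5214 0.3067 0.0022] -0.30863492 0.011107239999999961
top knife 0.92 [ 0.4132 -0.0501  0.0012] 0.03363332 -0.13679004
[0.5342 0.1023 0.2107] [-0.0105 -1.1098 -0.1027] -0.10410218363979525 0.0007003101946842858
```

Call:
{"op": "arm_command", "data": {
  "motion": [1,0.1,-1,0,0,1,0.3,-3,0,0,1,0.6,-5,0,0,1,0.8,-7,0,0,1,1.0,-9,0,0,1,1.3,-11,0,0,1,1.5,-13,0,0,1,1.7,-15,0,0,1,1.9,-17,0,0,1,2.2,-19,0,0,1,2.4,-20.5,0,0,1,2.4,-21.2,0,0]
}}

```text
clock: 6.75
position: [0.5583, -0.1111, 0.2108]
tool_rot: [[-0.112, 0.994, 0.0], [0.994, 0.112, 0.0], [0.0, 0.0, -1.0]]
force: [0.1, 2.9, 1.9]
opening: 0.0005
grip_force: 1.6
```

```bash
python3 look.py 4
```

```text
scene carriage 0.91 [ 0.825   0.0226 -0.0031] 0.008014359999999996 0.28060408
scene carriage 0.77 [ 0.5607 -0.1468  0.0119] 0.14641144 -0.0011804800000000302
scene carriage_back 0.87 [0.816  0.0486 0.023 ] -0.018838040000000007 0.27460487999999994
scene carriage_back 0.85 [ 0.5572 -0.121   0.0271] 0.12038035999999999 -0.001737519999999977
scene latch_post 0.76 [ 0.6772 -0.0566  0.0675] 0.06997652 0.12478456000000003
scene knife 0.71 [0.6835 0.076  0.0005] -0.061061680000000014 0.14605456
scene knife 0.62 [ 0.4125 -0.0449  0.0014] 0.02838736 -0.13689692000000003
top carriage 0.67 [ 0.563  -0.1503  0.0067] 0.1501494 0.0007085999999999404
top carriage_back 0.77 [0.8155 0.0473 0.0165] -0.017602960000000004 0.27396092
top carriage_back 0.66 [0.3488 0.5476 0.0293] -0.56753148 -0.13311824000000003
top latch_post 0.4 [ 0.6765 -0.0543  0.0661] 0.067612 0.1243494
top knife 0.79 [ 0.4111 -0.0478  0.0024] 0.031110320000000007 -0.13861623999999997
[ 0.5582 -0.1095  0.2108] [0.5683 0.0275 0.4803] 0.10902338705294984 0.0006083670263959366
```

Call:
{"op": "arm_command", "data": {
  "motion": [1,0.1,-0.6,0,0,1,0.1,-1.2,0,0,1,0.2,-1.7,0,0,1,0.2,-2,0,0,1,0.2,-2.2,0,0,1,0.3,-2.3,0,0]
}}

```text
clock: 7.85
position: [0.5611, -0.1331, 0.2107]
tool_rot: [[-0.113, 0.994, -0.0], [0.994, 0.113, 0.0], [0.0, -0.0, -1.0]]
force: [-1.6, 2.3, -0.0]
opening: 0.0005
grip_force: 1.1
```

Call:
{"op": "arm_command", "data": {
  "motion": [1,0,-0.2,0,0,1,0.0,-0.3,0,0,1,0,-0.3,0,0]
}}

```text
clock: 8.15
position: [0.5613, -0.1358, 0.2107]
tool_rot: [[-0.113, 0.994, 0.0], [0.994, 0.113, 0.0], [0.0, 0.0, -1.0]]
force: [0.9, 2.8, -0.1]
opening: 0.0008
grip_force: 1.5
```

Call:
{"op": "arm_command", "data": {
  "motion": [1,0,-0.2,0,0,1,0.0,-0.3,0,0,1,0,-0.3,0,0]
}}

```text
clock: 8.45
position: [0.5613, -0.1369, 0.2107]
tool_rot: [[-0.113, 0.994, -0.0], [0.994, 0.113, 0.006], [0.006, 0.0, -1.0]]
force: [-1.0, 28.3, 6.1]
opening: 0.0005
grip_force: 13.9
```

```bash
python3 look.py 5
```

```text
scene carriage 0.87 [ 0.5637 -0.1762  0.0101] 0.17596288 -0.001527760000000024
scene carriage 0.63 [0.3404 0.5122 0.0015] -0.53330892 -0.14547176000000006
scene carriage_back 0.79 [0.3511 0.5499 0.0233] -0.5695564000000001 -0.13057259999999998
scene carriage_back 0.7 [0.8117 0.0495 0.0236] -0.020219040000000008 0.27043427999999997
scene latch_post 0.95 [ 0.6745 -0.0557  0.0687] 0.06877664 0.12220371999999997
scene knife 0.82 [ 0.4158 -0.0441  0.0019] 0.027966040000000005 -0.13352748
top carriage 0.96 [ 0.8242  0.0184 -0.0029] 0.012096920000000006 0.27933376000000004
top carriage 0.88 [0.3433 0.509  0.0041] -0.52980112 -0.14295256000000003
top carriage_back 0.6 [0.3486 0.5458 0.028 ] -0.56576564 -0.13352072
top carriage_back 0.57 [0.8134 0.0445 0.0195] -0.015058600000000002 0.27155740000000006
top knife 0.97 [ 0.4117 -0.0496  0.0009] 0.03296672 -0.13822384
[ 0.5613 -0.1369  0.2107] [-1.2409 27.6871  5.4586] 0.13659703004731033 0.0005767095409982396
```

Carriage is home (28 N against the stop). Next I back off, lift, and go outside the post.

Call:
{"op": "arm_command", "data": {
  "motion": [1,-0.1,1.2,0,0,1,-0.4,4,0,0,1,-0.4,5,4,0,1,-0.4,5,8,0,1,2,5,9,0,1,5.5,6,9,0,1,9.5,7.2,9,0,1,13,8.3,9,0,1,16.3,9.3,9,0,1,16.3,9.3,9,0,1,16.3,9.3,9,0]
}}

```text
clock: 10.05
position: [0.7244, -0.0456, 0.3]
tool_rot: [[-0.113, 0.994, -0.001], [0.994, 0.113, -0.0], [-0.0, -0.001, -1.0]]
force: [-1.2, -0.0, 0.1]
opening: 0.0005
grip_force: 0.0
```

```bash
cat > way.py <<'E'
from look import *
P=r.observe()["position"][:2]
R=cv2.Rodrigues(np.array(p["rvec"],float))[0];v,u=np.mgrid[0:480,0:640];d=p["depth"]
c=np.stack([(u-p["cx"])/p["fx"]*d,(v-p["cy"])/p["fy"]*d,d],-1);W=(c-np.ravel(p["tvec"]))@R
a=(W[...,:2]-o)@t;b=(W[...,:2]-o)@nn
m=(d>0)&(a>.03)&(a<.10)&(b>.135)&(b<.2)&(W[...,2]<.09);print("obst z",np.percentile(W[m][:,2],[50,98]) if m.any() else None)
for th,da,db in((-31,0,24),(-20,-1,24),(-10,-2,24),(0,-4,24),(10,-6,24),(20,-8,24),(30,-11,24),(40,-14,23),(50,-15,21),(60,-16,19),(68,-17,16),(75,-17,12),(83,-17,8),(90,-17,5)):
    h=np.radians(th);A=.132-.075*np.cos(h)+da/1000;B=.086-.075*np.sin(h)+db/1000
    print(th,(100*(o+A*t+B*nn-P)).round(1))
E
python3 way.py 6
```

```text
scene carriage 0.93 [0.3409 0.5098 0.0018] -0.5308676800000001 -0.14524664000000004
scene carriage 0.73 [ 0.8252  0.0243 -0.003 ] 0.00634788 0.2809952400000001
scene carriage_back 0.85 [ 0.5592 -0.1459  0.0275] 0.14534740000000002 -0.0025689999999999745
scene carriage_back 0.78 [0.35   0.5509 0.024 ] -0.57067452 -0.13155236000000006
scene latch_post 0.82 [ 0.6775 -0.0571  0.0639] 0.07050727999999999 0.12502603999999998
scene latch_post 0.47 [ 0.414  -0.0425 -0.0004] 0.026172520000000005 -0.13513484000000003
scene knife 0.65 [ 0.4141 -0.0464 -0.0012] 0.03005888 -0.13547696
top carriage 0.88 [ 0.8213  0.0178 -0.0019] 0.012364800000000002 0.27638440000000003
top carriage 0.74 [0.342  0.5086 0.0015] -0.5295508400000001 -0.14428952
top carriage_back 0.68 [0.3473 0.5485 0.0287] -0.56859552 -0.13450676000000003
top carriage_back 0.6 [0.8127 0.0443 0.0191] -0.014939120000000004 0.27083924
[ 0.724 -0.046  0.301] [-0.8157  0.6832 -0.0488] 0.06469821062075962 0.1725127769517648
obst z [-0.002   0.0021]
-31 [-2.3 -0.6]
-20 [-3.7 -0. ]
-10 [-5.   0.3]
0 [-6.3  0.5]
10 [-7.6  0.4]
20 [-8.9  0.1]
30 [-10.   -0.3]
40 [-11.1  -0.9]
50 [-12.2  -1.8]
60 [-13.   -2.9]
68 [-13.7  -3.8]
75 [-14.3  -4.7]
83 [-14.7  -5.8]
90 [-15.   -6.8]
```

View pics/scene6.png

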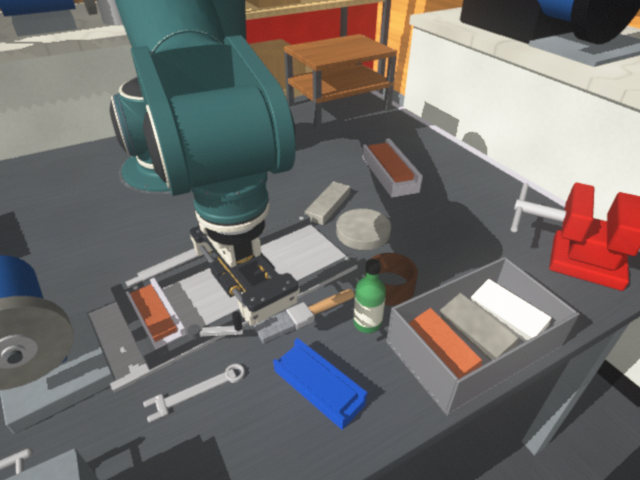

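The picture shows the carriage at (155,312) against the stop and the gripper just outside the post at (237,320). Now descend and start swinging.

Call:
{"op": "arm_command", "data": {
  "motion": [1,0,-0.3,-3,0,1,0,-0.3,-5.9,0,1,0,-0.3,-5.9,0,1,-1.2,-0.5,-5.9,0,1,-2.3,-0.6,-5.9,0,1,-3.7,0,-5.9,0,1,-5,0.3,-5.9,0,1,-6.3,0.5,-5.9,0,1,-7.6,0.4,-5.9,0,1,-8.9,0.1,-5.9,0,1,-8.9,0.1,-5.9,0]
}}

```text
clock: 11.65
position: [0.6339, -0.0452, 0.2432]
tool_rot: [[-0.112, 0.994, 0.001], [0.994, 0.112, -0.0], [-0.0, 0.001, -1.0]]
force: [0.4, 0.1, 0.0]
opening: 0.0008
grip_force: 0.0
```

```bash
python3 way.py 7
```

```text
scene carriage 0.8 [ 0.8243  0.024  -0.0041] 0.00654408 0.28006704000000004
scene carriage 0.74 [ 0.3422  0.5113 -0.0003] -0.5322109199999999 -0.14378516000000002
scene carriage_back 0.81 [ 0.5581 -0.1458  0.0272] 0.14512352 -0.0036506399999999654
scene carriage_back 0.68 [0.8114 0.0508 0.0217] -0.02154468 0.27028336000000003
scene latch_post 0.73 [ 0.6113 -0.0552  0.0658] 0.061125599999999995 0.05946479999999994
scene latch_post 0.67 [ 0.5694 -0.2034  0.027 ] 0.20363404 0.0010567200000000125
scene knife 0.92 [ 0.4134 -0.0472 -0.0007] 0.03077452 -0.13626304000000003
scene knife 0.47 [0.3857 0.2837 0.0028] -0.30114336 -0.12632788000000003
top carriage 0.91 [0.3408 0.508  0.0008] -0.52909052 -0.14554976000000003
top carriage 0.62 [ 0.565  -0.1704  0.0105] 0.17034716 0.00042047999999994464
top carriage_back 0.84 [0.3477 0.5452 0.0292] -0.56527136 -0.13448288000000003
top carriage_back 0.79 [0.8152 0.0459 0.0162] -0.016245880000000004 0.27350436
[ 0.6354 -0.0448  0.2415] [-0.1291  0.3116  1.0094] 0.05350892337951677 0.08459435005672933
obst z None
-31 [ 6.5 -0.7]
-20 [ 5.2 -0.1]
-10 [3.8 0.2]
0 [2.5 0.3]
10 [1.2 0.3]
20 [-0. -0.]
30 [-1.2 -0.4]
40 [-2.3 -1. ]
50 [-3.3 -1.9]
60 [-4.1 -3. ]
68 [-4.8 -3.9]
75 [-5.4 -4.8]
83 [-5.9 -5.9]
90 [-6.1 -6.9]
```

View pics/scene7.png

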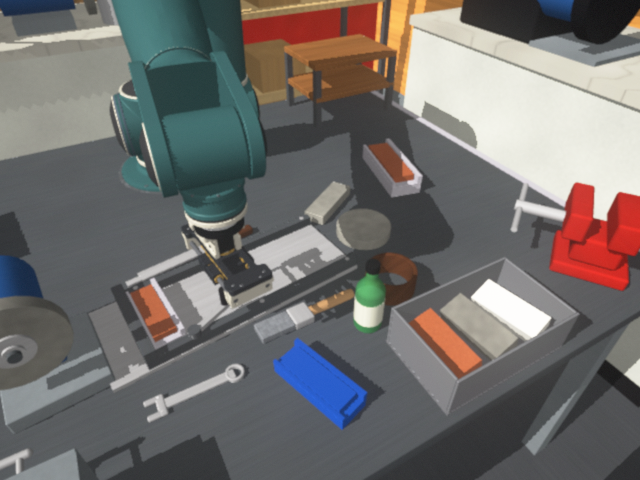

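The latch has swung in: the post is at about track (61, 59) mm, 20 degrees as planned, and hidden under the gripper near (213,310). Continuing.

Call:
{"op": "arm_command", "data": {
  "motion": [1,-1.2,-0.4,0,0,1,-2.3,-1,0,0,1,-3.3,-1.9,0,0,1,-4.1,-3,0,0,1,-4.8,-3.9,0,0,1,-5.4,-4.8,0,0,1,-5.8,-5.6,0,0,1,-6,-6.3,0,0,1,-6.1,-6.7,0,0,1,-6.1,-6.9,0,0]
}}

```text
clock: 13.15
position: [0.5743, -0.1142, 0.2417]
tool_rot: [[-0.113, 0.994, -0.0], [0.994, 0.113, 0.0], [0.0, -0.0, -1.0]]
force: [0.2, 0.8, 0.2]
opening: 0.0005
grip_force: 0.2
```

```bash
python3 way.py 8 | grep -E "post|\[ *0|back|^scene carr"
```

```text
scene carriage 0.85 [ 0.563  -0.1729  0.0108] 0.17260476 -0.0018497200000000605
scene carriage 0.84 [ 0.3412  0.5131 -0.0002] -0.5341126 -0.144575
scene carriage_back 0.69 [ 0.5611 -0.1464  0.0251] 0.14605928 -0.0007377599999999622
scene carriage_back 0.68 [0.3475 0.5464 0.0279] -0.56648632 -0.13454576000000004
scene latch_post 0.68 [ 0.5707 -0.1312  0.0661] 0.13204328 0.01052143999999998
scene knife 0.64 [ 0.4129 -0.0456  0.0021] 0.029128160000000004 -0.13657872000000001
scene knife 0.46 [ 0.5698 -0.1293  0.067 ] 0.13005355999999998 0.009842279999999969
top carriage 0.88 [ 0.3441  0.5087 -0.0007] -0.5294124800000001 -0.14219164
top carriage 0.73 [ 0.5682 -0.1704  0.0069] 0.1707094 0.003600000000000033
top carriage_back 0.78 [ 0.5595 -0.1449  0.0284] 0.14438776 -0.002157720000000008
top carriage_back 0.78 [0.3498 0.5463 0.0294] -0.5661266 -0.13227180000000002
top knife 0.76 [ 0.4136 -0.0499 -0.0007] 0.033479880000000004 -0.13636995999999998
[ 0.5743 -0.1137  0.2417] [-0.0451 -0.321   0.563 ] 0.11504547538051178 0.016059271266841722
75 [0.7 2. ]
83 [0.2 1. ]
```

View pics/scene8.png

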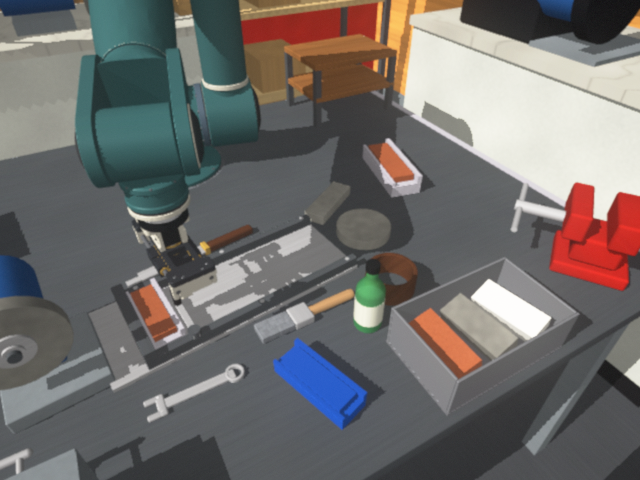

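The post reads track (132, 10) mm, so it is closed. I'll press lightly to seat it at its limit.

Call:
{"op": "arm_command", "data": {
  "motion": [1,0,-0.2,0,0,1,0,-0.4,0,0,1,0,-0.4,0,0]
}}

```text
clock: 13.95
position: [0.5743, -0.1166, 0.2417]
tool_rot: [[-0.113, 0.994, -0.0], [0.994, 0.113, 0.004], [0.004, 0.0, -1.0]]
force: [-1.2, 18.2, 3.6]
opening: 0.0006
grip_force: 9.3
```

18 N at the limit, so it's closed. Now back straight off, lift and check.

Call:
{"op": "arm_command", "data": {
  "motion": [1,0,0.5,0,0,1,-0.3,2.5,0,0,1,-0.5,4.5,1,0,1,-0.5,4.5,5,0,1,-0.5,6,9,0,1,-0.5,10,12,0,1,-0.5,14,12,0,1,-0.5,14,12,0,1,-0.5,14,12,0]
}}

```text
clock: 14.85
position: [0.5691, 0.0227, 0.3617]
tool_rot: [[-0.114, 0.993, -0.0], [0.993, 0.114, -0.0], [-0.0, -0.0, -1.0]]
force: [0.2, -0.3, -1.0]
opening: 0.0007
grip_force: 0.0
```

```bash
python3 look.py 9 | grep -E "post|0.17|back|^\["; python3 -c "
import cv2
a=cv2.imread('pics/scene9.png')[220:400,60:300];cv2.imwrite('pics/crop9.png',cv2.resize(a,None,fx=3,fy=3))"
```

```text
scene carriage 0.85 [ 0.5609 -0.1703  0.0109] 0.16978368 -0.0036419600000000504
scene carriage_back 0.97 [0.3471 0.5479 0.0248] -0.568022 -0.1347734
scene carriage_back 0.67 [ 0.5594 -0.1474  0.0293] 0.14686044 -0.0025400799999999975
scene latch_post 0.91 [ 0.5688 -0.1315  0.0648] 0.13212628 0.008599639999999967
scene latch_post 0.44 [0.3869 0.284  0.0038] -0.30130559999999995 -0.12510159999999998
top carriage 0.98 [ 0.8249  0.0199 -0.0017] 0.010685759999999992 0.28019908
top carriage_back 0.87 [0.3494 0.5446 0.0272] -0.56448276 -0.13286168000000004
top carriage_back 0.72 [0.8152 0.0448 0.0174] -0.015152919999999999 0.27337984000000004
top latch_post 0.6 [0.5197 0.3018 0.0026] -0.30395872 0.00886344000000004
[0.5692 0.0219 0.3617] [ 0.1441 -0.323   0.2133] -0.020206394946723622 0.026405447391743976
```

View pics/crop9.png

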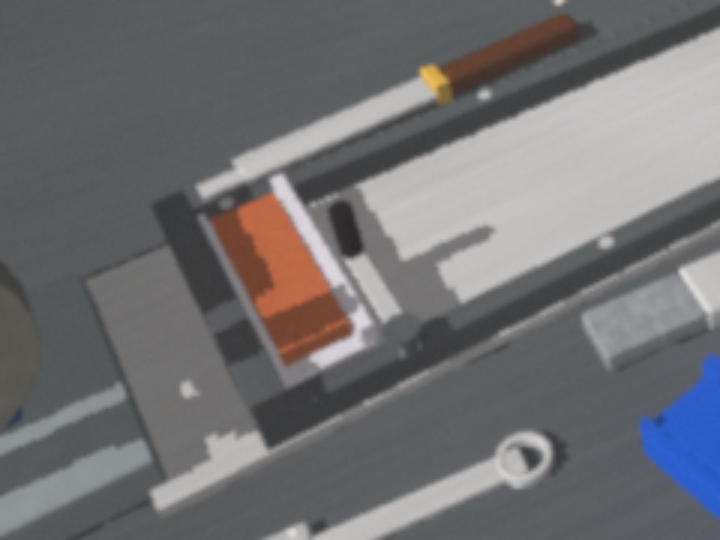

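The crop shows the carriage up against the stop and the latch bar straight across behind it, with its post at (345,228). The gripper is clear of everything, so I'm handing in.

```bash
python3 -c "
from cell import r
print(r.sign_off())"
```

```text
the job is handed in; nothing more can be done
None
```

I pushed the carriage home against the end stop, swung the latch fully closed behind it, backed the arm clear and handed the job in at about 15 s; the hand-in returned no verdict.

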